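# Index the funnel holder over the beaker

### The arm

A 6-joint arm with a two-finger parallel gripper is mounted at the origin on the work surface. World frame = base frame: x ahead of the robot, y to its left, z up, the work surface at z = 0. Lengths are in m, angles in rad, forces in N, time in s.
With the tool pointing down it reaches from about 0.35 to 0.775 m from the base axis. Payload 7.3 kg.
Tool frame: the origin (TCP) lies on the centre line of the jaws, within the pads' length; the fingertips stand 17 mm ahead of it and the grasp point (between the pads) lies 2 mm behind it (robot.tcp_to_tips is the distance from the TCP to the fingertips, in m); z points along the fingers, y is the line along which they close (so a half turn about z gives the same grasp; the last joint's range is limited). The gripper opens to 92 mm and grips with 3 to 60 N. Pads are 19 mm wide; open, the fingers measure 130 mm over their backs; the gripper's body (75 mm by 190 mm) begins 47 mm behind the grasp point.
Start: joints at [1.067, 0.342, 1.524, -0, 1.275, -0.146], TCP at [0.184, 0.492, 0.216] pointing down, gripper open.
Joint ranges: [-2.53, 2.53], [-0.77, 2.02], [0.04, 2.7], [-1, 4.14], [0.28, 2.66], [-3.11, 3.11]. Speed limits (rad/s): [2.57, 2.57, 3.14, 3.14, 3.14, 3.14].

### API

Orientations are given as [roll, pitch, yaw] about the fixed x, y, z axes, in that order (R = Rz(yaw) Ry(pitch) Rx(roll)).
In Python, from cell import robot gives the robot as it stands. The module is installed in compiled form; this text tells all that it offers.
- The arm moves only by the tool carry_out, never from a script. Its argument "commands" is a list of rows, each a list of 3 entries, a list of its own where there are three numbers: the shift along the tool's x, y, z in m, then the turn about the tool's z in rad, then the opening, from 0 (shut) to 1 (fully open). In form: [[[dx, dy, dz], yaw, claw], ...]. A call has 1 to 20 rows; each row shifts and turns the commanded pose from where the row before left it, along the tool's axes as they then stand; what a row does not reach is not made up. A row lasts 1/8 s, in which the tool goes at most 62.5 mm and 10.7 degrees, less where a joint would pass 70% of its speed; a pose out of reach is approached as far as the arm can. A call is refused whole if a number of a shift passes 0.0625 or a number of a turn 0.188, either way. A call with a gripper value outside its range is refused whole. The fingers move at their own pace and stop on an object; "newtons" is the grip in N (left out, the last holds). Time passes only in rows, so rows that do not move let the fingers close. It gives the time, the measured TCP pose, the force, the opening and the grip force at its end, in the units of the state.
- robot.observe(): the state, without advancing time (a new reading comes with each control period).
- robot.read_camera(name): name is "side" or "top" or "wrist"; returns a dict with "pixels" (400x640x3 uint8, red, green, blue), "fx", "fy", "cx", "cy" (pixels), "view" (4x4, takes a point from world to camera coordinates); the wrist camera has in their place "T_tool_cam" (4x4, takes a point from camera to tool coordinates, whose origin is the TCP and whose axes are the flange's). Camera axes: x right, y up, looking along -z (the intrinsics and any distortion apply to the point x, -y, -z); pixel columns grow to the right and rows downward; lengths in m; the calibration is good to about 2 mm. The wrist camera is an equidistant fisheye: a pixel r from the principal point sees the ray r / f radians off the axis. A picture is of the moment at which its call begins: read the wrist's pose just before it. There is no depth.
- robot.hand_in(): hands the job in; it is judged then, once.
Trained networks look in a picture, given as the dict that the camera call returned (one of the last four; its "shot" number tells which), for a name from the list of things; names that differ only in an ending like _2 or _b are one class to them, and where a whole thing is asked for, a point or a joint stands for the part that bears it (a point fixed in the world has none). Each returns a list of dicts, best first, with "p" (0 to 1); they miss things now and then, are a little off and sometimes report something else, mostly with a low value. They report only what shows in the picture. A call takes as long as a camera call. They do not tell look-alikes from the thing itself.
- robot.find_in(picture, name): "at" ([column, row] in pixels, amid what is visible of it).
- robot.tip_of(picture, name): "at" ([column, row] in pixels: a listed point, or the origin of a listed thing).
The state is a dict: "time": time; "qpos": joint angles; "qvel": joint speeds; "joint_efforts": joint torques, N m; "tool_pos": TCP position; "tool_rot": TCP orientation; "contact_force": force on the tool from outside, world axes, zero at the start; "torque": the same for the moment, N m; "opening": finger opening in m; "grip_force": force on a finger pad.
Only numpy, scipy, OpenCV 4.12 (cv2) and the standard library are available. Lean on these libraries where they do the work, as an engineer would, in place of code of your own. Each camera call takes 0.05 s, during which the arm holds its last target. There are 200 camera calls.

### The job

On the funnel bench, pull up the black spring knob of the sliding sleeve, slide the sleeve along the tube until the funnel hangs over the open beaker that stands in the row beside the tube, and let the pin drop fully home into the hole there. The hole is not exactly opposite the beaker, so feel for it gently: do not force the pin or anything else against the tube. Leave the glassware standing where it is and let go of the knob.

Things in the scene. Friction and masses are not known exactly. Their poses are not given: they have to be found in the camera images.
- stand: Fixed stand of the funnel bench: two feet 490 mm apart carry a level square tube. Origin on the table midway between them, under the tube's centre line; y axis along the tube, x axis to the side where the glassware stands and the funnel hangs. The black blocks on top of the feet reach 186 mm.
- tube: Fixed square aluminium tube, 25 x 25 x 530 mm, along its y axis. Origin mid-length on its underside; top face 182.5 mm above the table. In its top, from the -y end: a 32 mm parking slot (pin in it at first), then three unevenly spaced 11 mm long holes, one per vessel, each up to 20 mm along the tube, either way, from where the funnel is exactly opposite it: not known better. Over 25 N from pin or fingers spoils it.
- sleeve (a joint): Position of the sleeve along the tube, m: 0 at its parking place near the -y end, growing along the stand's +y, stops at -0.012 and 0.310. Dark steel block, 37 x 60 (along the tube) x 36 mm, top at 188 mm, about 0.45 kg; it only slides, with 1.2 N friction, plus about 1.5 N while the pin drags. It hides the hole under it and carries the funnel on a ring, 95 mm to the +x side.
- plunger (a joint): Lift of the spring plunger, m: 0 fully home (pin 10 mm deep in a slot or hole), 0.010 when the flat end of the 8 mm pin rides on the tube's top face, 0.015 pulled fully up. The spring pulls it down with 4.5 N at 0 and 8.3 N at 0.015; let go, it springs down.
- knob (a point): Centre of the plunger's black knob on top of the sleeve: upright, round, 26 mm in diameter, 27 mm tall, on the pin's axis. With the plunger home the centre is 212 mm above the table and the underside 10.5 mm above the sleeve's top; a brass bush, 22 mm wide and 8 mm high, stands below it. Rises with the plunger, does not turn.
- funnel_tip (a point): Lower end of the funnel's stem, 127.5 mm above the table, level with the pin along the tube and 95 mm from it in the stand's +x. The funnel is white plastic, 62 mm across at its rim, and moves with the sleeve.
- beaker: Open, straight-sided glass beaker, 72 mm in diameter and 95 mm tall, origin at the centre of its underside, standing loose in the row of three vessels under the funnel's path; which of the three places it has varies. Its 72 mm mouth is what the funnel must hang over.
- flask: Conical glass flask, 78 mm wide at the foot, narrowing to a 32 mm neck, 92 mm tall, origin at the centre of its underside; another of the row. Leave alone.
- jar: Closed amber glass jar, 54 mm in diameter and 80 mm tall, origin at the centre of its underside; another of the row. Leave alone.
- small_beaker: Small open glass beaker, 48 mm in diameter and 55 mm tall, origin at the centre of its underside, standing away from the row beyond it. Leave alone.
There are look-alikes about, which are no part of the job. Leave any purple or yellow look-alike of the beaker alone.

How it is judged:
By the outcome, as a careful person would: the job done as asked, in the order asked, and still so for the second after the job is handed in, with the robot touching nothing.
It also fails if it takes over 43 s, if anything falls off the work surface, if the arm or the gripper's body presses on something with over 40 N, if the wrist force passes 120 N, or if a joint passes its speed limit or range.

## Working session

There is one attempt and no reset: what is moved stays moved. The work goes in short steps, Python scripts to look and compute and a tool call to move; the robot and the scene stay as the last step left them, time stands still between calls to the robot, and variables do not carry over. Pictures are saved under pics/ and viewed, at most 10 in all, crops included, and the job is handed in when it is done.

Besides the shell and the picture viewer there is one more tool, called after "Call:" by a JSON object that holds its "api" and its "payload", one argument or row to a line. carry_out: Moves the arm, as the interface text tells. Its arguments: {"type":"object","properties":{"commands":{"type":"array"},"newtons":{"type":"number"}},"required":["commands"]}

```bash
mkdir -p pics
cat > h.py <<'E'
import numpy as np, cv2
from cell import robot
def ray(c,px):
    d=np.array([(px[0]-c["cx"])/c["fx"],-(px[1]-c["cy"])/c["fy"],-1.0])
    V=np.array(c["view"]);R=V[:3,:3];o=-R.T@V[:3,3]
    return o,R.T@d
def at_z(c,px,z):
    o,d=ray(c,px);return o+d*(z-o[2])/d[2]
def save(c,n): cv2.imwrite("pics/"+n,c["pixels"][:,:,::-1])
E
python3 - <<'E'
from h import *
s=robot.observe();print(s)
Z=dict(knob=.212,funnel_tip=.1275,beaker=0,flask=0,jar=0,small_beaker=0,stand=0,tube=.157)
for n in("top","side"):
    c=robot.read_camera(n);save(c,n+"1.png");print(n,[k for k in c],c["fx"])
    for k in Z:
        for r in robot.tip_of(c,k)[:3]: print(k,np.round(r["at"]),round(r["p"],2),at_z(c,r["at"],Z[k]).round(3))
E
```

```text
{'time': 0.0, 'qpos': array([ 1.06701348e+00,  3.42746825e-01,  1.52501261e+00, -4.28743538e-06,
        1.27537453e+00, -1.45993962e-01]), 'qvel': array([ 0.00121166,  0.00106796,  0.00175721,  0.00107118, -0.00186281,
       -0.00112713]), 'joint_efforts': array([ 2.74539962e-04, -4.31253433e+01, -2.44212574e+01,  7.18394620e-02,
        5.61128114e-02, -1.38628261e-04]), 'tool_pos': array([0.18363223, 0.49139495, 0.21513399]), 'tool_rot': array([-3.14006714e+00, -2.20168196e-04,  2.78380485e+00]), 'contact_force': array([-0.19288801,  0.0817291 ,  0.09452827]), 'torque': array([ 0.03517388,  0.02053878, -0.01826277]), 'grip_force': 0.0, 'opening': 0.09153543515792288}
top ['pixels', 'fx', 'fy', 'cx', 'cy', 'view', 'shot'] 481.51815056588714
knob [422. 272.] 0.49 [ 0.491 -0.16   0.212]
beaker [217. 173.] 0.95 [0.706 0.202 0.   ]
beaker [274. 169.] 0.95 [0.713 0.085 0.   ]
beaker [251. 226.] 0.62 [0.596 0.132 0.   ]
flask [296. 229.] 0.71 [0.589 0.041 0.   ]
jar [346. 227.] 0.62 [ 0.591 -0.061  0.   ]
small_beaker [399. 142.] 0.68 [ 0.768 -0.177  0.   ]
tube [309. 276.] 0.7 [0.49  0.016 0.157]
side ['pixels', 'fx', 'fy', 'cx', 'cy', 'view', 'shot'] 464.1237142430714
knob [275. 262.] 0.48 [ 0.494 -0.153  0.212]
beaker [289. 204.] 0.88 [0.594 0.131 0.   ]
beaker [320. 174.] 0.61 [ 0.702  0.199 -0.   ]
flask [299. 232.] 0.85 [0.592 0.04  0.   ]
jar [311. 268.] 0.64 [ 0.585 -0.067  0.   ]
jar [290. 204.] 0.46 [0.597 0.13  0.   ]
small_beaker [410. 287.] 0.58 [ 0.775 -0.19   0.   ]
```

View pics/top1.png

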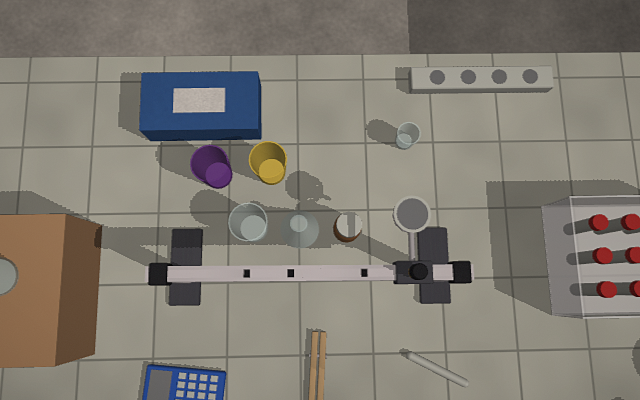

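View pics/side1.png

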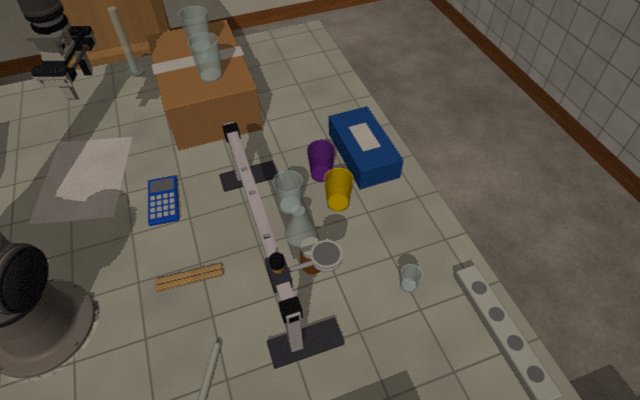

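The top view shows the clear beaker of the row at px (248,222), with the flask at (302,228) and the jar at (347,227) beside it. Purple (211,165) and yellow (268,160) are look-alikes, and the small beaker is at (407,134). Only the clear one at (248,222) stands in the row and is open. The holes show at about (247,272), (291,272) and (364,272). I'll confirm with one crop and measure them.

Run:
```python
from h import *
c=robot.read_camera("top");p=c["pixels"]
cv2.imwrite("pics/crop1.png",cv2.resize(p[190:300,140:340],None,fx=4,fy=4,interpolation=cv2.INTER_CUBIC)[:,:,::-1])
g=p.astype(int).sum(2)
m=(g<240).astype(np.uint8); m[:, :]=m
n,l,st,ce=cv2.connectedComponentsWithStats(m)
for i in range(1,n):
    x,y,w,h,a=st[i]
    if 255<ce[i][1]<290 and 140<ce[i][0]<480 and a>8: print(st[i],ce[i].round(1),at_z(c,ce[i],.1825).round(4))
# subpixel hole columns
sub=g[268:278]; b=np.median(g[268:278,180:240])
for c0 in(247,291,364):
    q=np.clip(b-g[264:282,c0-9:c0+10]-150,0,None).astype(float); q=q[3:15]
    cx=(q.sum(0)*np.arange(c0-9,c0+10)).sum()/q.sum(); cy=(q.sum(1)*np.arange(267,279)).sum()/q.sum()
    print(c0,cx,cy,at_z(c,(cx,cy),.1825).round(4))
V=np.array(c["view"]);print("cam",(-V[:3,:3].T@V[:3,3]).round(3))
print(robot.find_in(c,"knob")[:2],robot.find_in(c,"beaker")[:3],robot.find_in(c,"funnel_tip")[:2])
```

```text
[ 392  226   80   78 2992] [431.5 267. ] [ 0.4997 -0.1824  0.1825]
[ 148  228   55   78 2316] [180.3 266.4] [0.5081 0.223  0.1825]
[288 269   6   8  48] [290.5 272.5] [0.4952 0.0463 0.1825]
[361 269   6   8  46] [363.6 272.4] [ 0.4932 -0.0717  0.1825]
[244 270   6   7  42] [246.5 273. ] [0.4957 0.1169 0.1825]
247 246.467734375 273.184140625 [0.4954 0.117  0.1825]
291 290.43611224628796 272.7369568178722 [0.4948 0.0464 0.1825]
364 363.7782858028518 272.4762864228146 [ 0.493  -0.0719  0.1825]
cam [0.468 0.018 0.965]
[{'at': [421.3, 269.6], 'p': 0.73}] [{'at': [249.3, 220.4], 'p': 0.96}, {'at': [212.5, 166.7], 'p': 0.8}, {'at': [267.0, 159.7], 'p': 0.63}] [{'at': [413.7, 229.6], 'p': 0.72}, {'at': [297.8, 229.1], 'p': 0.21}]
```

View pics/crop1.png

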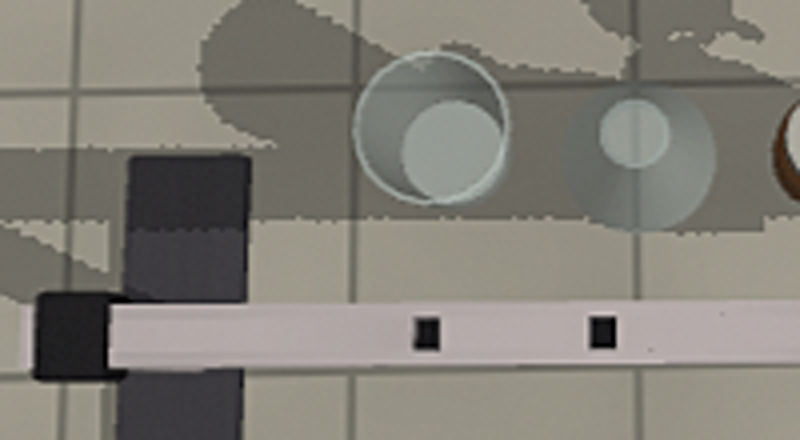

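The crop shows a clear open beaker (centre about px 249,222 in the full image). The hole near it is at px (246.5,273), which is world (0.4955, 0.117), 14 mm short of the beaker's y of 0.131 and within the stated 20 mm. Approaching above the knob now.

Call:
{"api": "carry_out", "payload": {
  "commands": [
    [[0,0,-0.04],-0.173,1],
    [[0,0,-0.04],-0.172,1],
    [[-0.022,-0.0465,0],0,1],
    [[-0.022,-0.0465,0],0,1],
    [[-0.022,-0.0465,0],0,1],
    [[-0.022,-0.0465,0],0,1],
    [[-0.022,-0.0465,0],0,1],
    [[-0.022,-0.0465,0],0,1],
    [[-0.022,-0.0465,0],0,1],
    [[-0.022,-0.0465,0],0,1],
    [[-0.022,-0.0465,0],0,1],
    [[-0.022,-0.0465,0],0,1],
    [[-0.022,-0.0465,0],0,1],
    [[-0.022,-0.0465,0],0,1],
    [[-0.022,-0.0465,0],0,1],
    [[-0.022,-0.0465,0],0,1],
    [[0,0,0],0,1]
  ],
  "newtons": 20
}}

```text
time: 3.22
tool_pos: [0.4841, -0.1659, 0.2948]
tool_rot: [3.142, -0.001, 3.125]
contact_force: [-0.0, 0.4, -0.4]
opening: 0.0918
grip_force: 0.0
```

```bash
cat >> h.py <<'E'
from scipy.spatial.transform import Rotation as Ro
def wrist_z(c,s,px,z):
    d=np.array([px[0]-c["cx"],px[1]-c["cy"]]);r=np.hypot(*d);th=r/c["fx"]
    v=np.array([*(np.sin(th)*d/max(r,1e-9)),np.cos(th)])*[1,-1,-1]
    T=np.eye(4);T[:3,:3]=Ro.from_euler("xyz",s["tool_rot"]).as_matrix();T[:3,3]=s["tool_pos"]
    T=T@np.array(c["T_tool_cam"]);o=T[:3,3];w=T[:3,:3]@v
    return o+w*(z-o[2])/w[2]
E
python3 - <<'E'
from h import *
s=robot.observe();c=robot.read_camera("wrist");save(c,"w1.png")
print(s["time"],s["tool_pos"],s["tool_rot"],s["contact_force"])
for f in(robot.tip_of,robot.find_in):
  for r in f(c,"knob")[:2]: print(r,wrist_z(c,s,r["at"],.212))
E
```

```text
3.225 [ 0.48410436 -0.16592316  0.29475906] [ 3.14153046e+00 -1.02303178e-03  3.12522085e+00] [-0.01513198  0.35076189 -0.39736209]
{'at': [329.4, 214.2], 'p': 0.94} [ 0.49460287 -0.15503899  0.212     ]
{'at': [330.7, 216.7], 'p': 0.98} [ 0.49688755 -0.1539299   0.212     ]
```

View pics/w1.png

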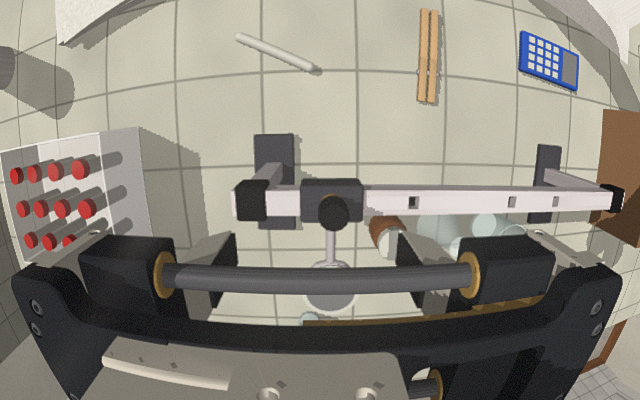

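The wrist view shows the knob at px (330,214), between the jaws and near the funnel arm. The estimates agree to a few mm, so I'll use (0.493, -0.156). Descending to it and closing.

Call:
{"api": "carry_out", "payload": {
  "commands": [
    [[-0.009,0.01,0.02],0,1],
    [[0,0,0.022],0,1],
    [[0,0,0.022],0,1],
    [[0,0,0.02],0,1],
    [[0,0,0],0,0.6],
    [[0,0,0],0,0.5],
    [[0,0,0],0,0.4]
  ]
}}

```text
time: 4.25
tool_pos: [0.4931, -0.1531, 0.2129]
tool_rot: [-3.141, 0.002, 3.129]
contact_force: [-0.1, 0.8, 0.1]
opening: 0.0665
grip_force: 0.0
```

Run:
```python
from h import *
s=robot.observe();c=robot.read_camera("wrist");save(c,"w2.png")
print(s["time"],s["tool_pos"],s["tool_rot"],s["contact_force"],s["opening"])
for f in(robot.tip_of,robot.find_in):
  for r in f(c,"knob")[:2]: print(r,wrist_z(c,s,r["at"],.212))
```

```text
4.25 [ 0.4930593  -0.15312769  0.21294375] [-3.14086505e+00  1.87698079e-03  3.12925064e+00] [-0.07702669  0.80610529  0.08142156] 0.06652610431401335
{'at': [317.3, 245.1], 'p': 0.85} [ 0.49524551 -0.15267098  0.212     ]
{'at': [302.8, 203.6], 'p': 0.72} [ 0.46922459 -0.16065058  0.212     ]
{'at': [316.8, 247.3], 'p': 0.65} [ 0.49669696 -0.15298654  0.212     ]
```

View pics/w2.png

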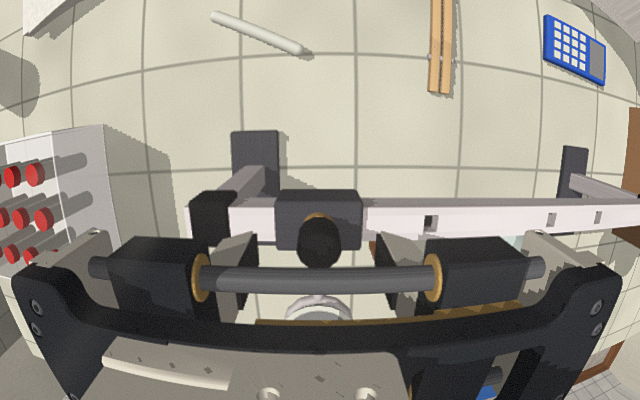

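The knob at px (317,245) is centred between the fingers. Closing on it.

Call:
{"api": "carry_out", "payload": {
  "commands": [
    [[-0.002,0,0.002],0,0.3],
    [[0,0,0],0,0.2],
    [[0,0,0],0,0.1],
    [[0,0,0],0,0],
    [[0,0,0],0,0],
    [[0,0,0],0,0],
    [[0,0,0],0,0],
    [[0,0,0],0,0]
  ],
  "newtons": 30
}}

```text
time: 5.4
tool_pos: [0.4946, -0.1532, 0.2097]
tool_rot: [3.141, -0.0, 3.129]
contact_force: [0.8, 0.4, -2.0]
opening: 0.0234
grip_force: 30.0
```

Call:
{"api": "carry_out", "payload": {
  "commands": [
    [[0,0,-0.004],0,0],
    [[0,0,-0.004],0,0],
    [[0,0,-0.004],0,0],
    [[0,0,-0.002],0,0],
    [[0,0,0],0,0]
  ]
}}

```text
time: 6.02
tool_pos: [0.4945, -0.1532, 0.2237]
tool_rot: [3.141, -0.0, 3.129]
contact_force: [2.0, -0.4, -8.2]
opening: 0.0228
grip_force: 30.0
```

Lift confirmed: 8.2 N, about 14 mm. Sliding along the tube.

Call:
{"api": "carry_out", "payload": {
  "commands": [
    [[0,0.01,0],0,0],
    [[0,0.015,0],0,0],
    [[0,0.02,0],0,0],
    [[0,0.02,0],0,0],
    [[0,0.015,0],0,0],
    [[0,0,0],0,0]
  ]
}}

```text
time: 6.78
tool_pos: [0.4955, -0.0713, 0.2239]
tool_rot: [3.14, -0.0, 3.131]
contact_force: [1.1, 1.9, -8.4]
opening: 0.0232
grip_force: 30.0
```

Call:
{"api": "carry_out", "payload": {
  "commands": [
    [[0,0.015,0],0,0],
    [[0,0.02,0],0,0],
    [[0,0.025,0],0,0],
    [[0,0.025,0],0,0],
    [[0,0.025,0],0,0],
    [[0,0.025,0],0,0],
    [[0,0.02,0],0,0],
    [[0,0.015,0],0,0],
    [[0,0.006,0],0,0],
    [[0,0,0],0,0]
  ]
}}

```text
time: 8.02
tool_pos: [0.4977, 0.1032, 0.2237]
tool_rot: [3.141, -0.001, 3.129]
contact_force: [1.0, 2.2, -8.3]
opening: 0.0233
grip_force: 30.0
```

Run:
```python
from h import *
s=robot.observe();print(s["time"],s["tool_pos"],s["contact_force"])
for n in("top","side"):
    c=robot.read_camera(n)
    if n=="side": save(c,"side2.png")
    for k,z in(("knob",.226),("beaker",0),("funnel_tip",.1275)):
        for r in robot.tip_of(c,k)[:2]: print(n,k,np.round(r["at"]),round(r["p"],2),at_z(c,r["at"],z).round(3))
```

```text
8.025 [0.49765756 0.10323363 0.22370929] [ 0.9625955   2.23619256 -8.3211144 ]
top beaker [216. 176.] 0.9 [0.699 0.203 0.   ]
side knob [241. 160.] 0.57 [0.495 0.103 0.226]
side knob [259. 210.] 0.49 [ 0.496 -0.039  0.226]
side beaker [319. 173.] 0.85 [0.704 0.206 0.   ]
side beaker [288. 206.] 0.74 [ 0.589  0.127 -0.   ]
```

View pics/side2.png

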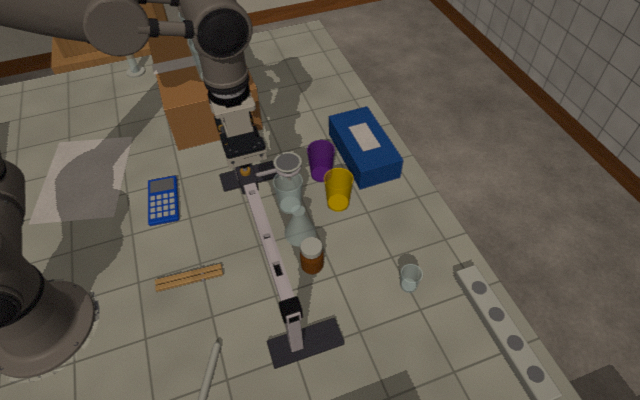

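The side view shows the sleeve at px (241,165), just short of the beaker, with the funnel rim (287,163) over the clear beaker's edge. The glassware hasn't moved. I'll go 5 mm further, lower the pin onto the tube and loosen the grip.

Call:
{"api": "carry_out", "payload": {
  "commands": [
    [[0,0.003,0],0,0],
    [[0,0.002,0],0,0],
    [[0,0,0.002],0,0],
    [[0,0,0.0015],0,0],
    [[0,0,0],0,0],
    [[0,0,0],0,0.33],
    [[0,0,0],0,0.33]
  ]
}}

```text
time: 9.3
tool_pos: [0.4993, 0.1078, 0.2217]
tool_rot: [3.141, 0.004, 3.129]
contact_force: [0.1, 0.6, 0.7]
opening: 0.0301
grip_force: 0.0
```

Run:
```python
from h import *
s=robot.observe();print(s["time"],s["tool_pos"],s["contact_force"],s["opening"])
c=robot.read_camera("wrist");save(c,"w3.png")
for f in(robot.tip_of,robot.find_in):
  for r in f(c,"knob")[:2]: print(r,wrist_z(c,s,r["at"],.222))
```

```text
9.3 [0.49926665 0.10781494 0.22174547] [0.14419546 0.5654184  0.70476468] 0.030055486539873708
{'at': [315.8, 241.2], 'p': 0.78} [0.4983533  0.10741746 0.222     ]
{'at': [316.9, 241.4], 'p': 0.58} [0.4984911  0.10806505 0.222     ]
```

View pics/w3.png

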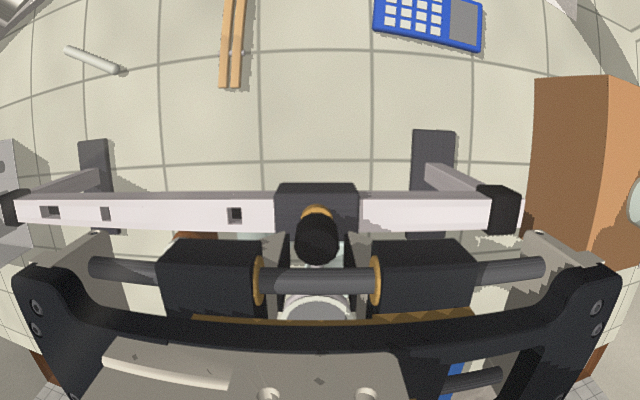

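The wrist view shows the knob at px (316,241), free between the pads, with the sleeve at y≈0.107. Now I'll push gently.

Call:
{"api": "carry_out", "payload": {
  "commands": [
    [[0,0.001,0],0,0.33],
    [[0,0.001,0],0,0.33],
    [[0,0.001,0],0,0.33],
    [[0,0.001,0],0,0.33],
    [[0,0.001,0],0,0.33],
    [[0,0,0],0,0.33]
  ],
  "newtons": 5
}}

```text
time: 10.2
tool_pos: [0.4981, 0.1122, 0.2204]
tool_rot: [-3.141, 0.0, 3.129]
contact_force: [-0.2, -5.8, 0.1]
opening: 0.0303
grip_force: 2.4
```

```bash
cat > k.py <<'E'
from h import *
s=robot.observe();print(s["time"],s["tool_pos"].round(4),s["contact_force"].round(1),s["opening"])
c=robot.read_camera("wrist");p=c["pixels"]
for r in robot.tip_of(c,"knob")[:1]: print(r,wrist_z(c,s,r["at"],.222))
# brass colour blob (bush seen above the sleeve) and knob lower edge
q=p[180:270,285:350].astype(int); b=(q[:,:,0]>q[:,:,2]+60)&(q[:,:,0]>100)
ys,xs=np.nonzero(b); print("brass n",len(ys),ys.min()+180 if len(ys) else 0,ys.max()+180 if len(ys) else 0)
col=p[180:270,316].astype(int).sum(1);print(col[::3])
w=cv2.imread("pics/w3.png")[:,:,::-1][180:270,285:350].astype(int);print("before",((w[:,:,0]>w[:,:,2]+60)&(w[:,:,0]>100)).sum())
save(c,"k%d.png"%c["shot"])
E
python3 k.py
```

```text
10.2 [0.4981 0.1122 0.2204] [-0.2 -5.8  0.1] 0.030328264533083023
{'at': [308.8, 241.4], 'p': 0.74} [0.49667386 0.10767314 0.222     ]
brass n 189 208 220
[579 570 180 166 196 198 254 260 249 245 354 455 104 121 125 120 126  86
 137 139 129 129 130 111 106 110 115 109 106  94]
before 187
```

```bash
ls pics
python3 - <<'E'
import cv2,numpy as np,glob
out=[]
k=sorted(glob.glob("pics/k*.png"))[-1]
for f,(x,y) in(("pics/w2.png",(317,235)),("pics/w3.png",(316,230)),(k,(309,230))):
    im=cv2.imread(f); a=im[y-55:y+55,x-60:x+60]
    b=(a[:,:,2].astype(int)>a[:,:,0].astype(int)+60)&(a[:,:,2]>100);print(f,b[:70].sum())
    out.append(cv2.resize(a,None,fx=2.2,fy=2.2,interpolation=cv2.INTER_CUBIC))
cv2.imwrite("pics/cmp.png",np.hstack(out))
E
```

```text
crop1.png
k9.png
side1.png
side2.png
top1.png
w1.png
w2.png
w3.png
pics/w2.png 54
pics/w3.png 187
pics/k9.png 189
```

View pics/cmp.png

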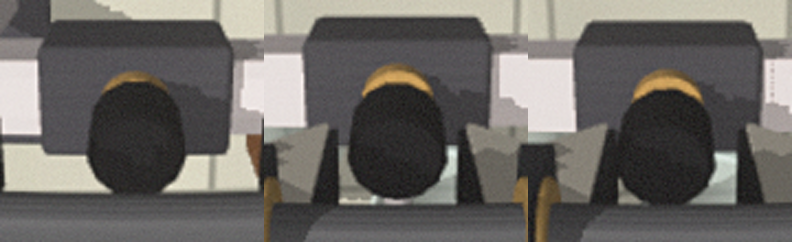

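The comparison (home, then now twice) shows much more brass below the knob now, so the pin rides on the tube and the left (-y) pad has just reached the knob. Continuing gently.

Call:
{"api": "carry_out", "payload": {
  "commands": [
    [[0,0.001,0],0,0.33],
    [[0,0.001,0],0,0.33],
    [[0,0,0],0,0.33]
  ]
}}

```text
time: 10.68
tool_pos: [0.4981, 0.1144, 0.2204]
tool_rot: [-3.141, 0.0, 3.129]
contact_force: [0.1, -4.7, 1.1]
opening: 0.0305
grip_force: 2.5
```

```bash
python3 k.py | head -3
```

```text
10.675 [0.4981 0.1144 0.2204] [ 0.1 -4.7  1.1] 0.03048757628342663
{'at': [310.7, 240.7], 'p': 0.77} [0.49624552 0.11103804 0.222     ]
brass n 197 207 220
```

Call:
{"api": "carry_out", "payload": {
  "commands": [
    [[0,0.001,0],0,0.33],
    [[0,0.001,0],0,0.33],
    [[0,0,0],0,0.33]
  ]
}}

```text
time: 11.15
tool_pos: [0.4981, 0.1167, 0.2203]
tool_rot: [-3.142, 0.0, 3.129]
contact_force: [1.1, -4.7, 0.7]
opening: 0.0306
grip_force: 2.3
```

```bash
python3 k.py | head -3
```

```text
11.15 [0.4981 0.1167 0.2203] [ 1.1 -4.7  0.7] 0.030569545556769093
{'at': [310.6, 244.0], 'p': 0.7} [0.49833991 0.11322045 0.222     ]
brass n 189 207 219
```

Call:
{"api": "carry_out", "payload": {
  "commands": [
    [[0,0.001,0],0,0.33],
    [[0,0.001,0],0,0.33],
    [[0,0,0],0,0.33]
  ]
}}

```text
time: 11.62
tool_pos: [0.498, 0.1191, 0.2201]
tool_rot: [3.141, -0.0, 3.129]
contact_force: [0.5, -1.8, -1.4]
opening: 0.03
grip_force: 1.3
```

```bash
python3 k.py | head -3
```

```text
11.625 [0.498  0.1191 0.2201] [ 0.5 -1.8 -1.4] 0.030030944457448323
{'at': [310.6, 243.2], 'p': 0.66} [0.49763534 0.11568796 0.222     ]
brass n 182 208 220
```

Side force dropped and there is a slight downward pull, so the pin may be catching on pad friction. Backing the pad off a little.

Call:
{"api": "carry_out", "payload": {
  "commands": [
    [[0,-0.001,0],0,0.34],
    [[0,-0.001,0],0,0.35],
    [[0,0,0],0,0.35]
  ]
}}

```text
time: 12.1
tool_pos: [0.4981, 0.1169, 0.2204]
tool_rot: [3.141, 0.0, 3.129]
contact_force: [-0.3, -0.0, -0.0]
opening: 0.032
grip_force: 0.0
```

```bash
python3 k.py | head -3
```

```text
12.1 [0.4981 0.1169 0.2204] [-0.3 -0.  -0. ] 0.031976379784683914
{'at': [314.9, 234.3], 'p': 0.92} [0.49219853 0.11606193 0.222     ]
brass n 24 207 212
```

The visible brass fell from 182 to 24 px, so the pin has dropped. Opening, retreating upward and checking.

Call:
{"api": "carry_out", "payload": {
  "commands": [
    [[0,0.001,0],0,0.5],
    [[0,0,0],0,0.7],
    [[0,0,0],0,0.7],
    [[0,0,-0.02],0,0.7],
    [[0,0,-0.03],0,0.7],
    [[0,0,-0.03],0,0.7],
    [[0,0,0],0,0.7]
  ]
}}

```text
time: 13.08
tool_pos: [0.4991, 0.1178, 0.3025]
tool_rot: [3.141, 0.005, 3.129]
contact_force: [0.5, 0.3, -0.2]
opening: 0.0641
grip_force: 0.0
```

Run:
```python
from h import *
s=robot.observe();print(s["time"],s["tool_pos"],s["contact_force"],s["opening"])
c=robot.read_camera("wrist");d=robot.read_camera("side")
for r in robot.tip_of(c,"knob")[:1]: print(r,wrist_z(c,s,r["at"],.212))
for k,z in(("knob",.212),("beaker",0),("flask",0),("jar",0),("funnel_tip",.1275)):
    for r in robot.tip_of(d,k)[:2]: print(k,np.round(r["at"]),round(r["p"],2),at_z(d,r["at"],z).round(3))
a=cv2.resize(d["pixels"][100:280,190:370],(540,540),interpolation=cv2.INTER_CUBIC)
b=cv2.resize(c["pixels"][150:290,250:390],(260,260),interpolation=cv2.INTER_CUBIC)
o=np.zeros((540,800,3),np.uint8);o[:,:540]=a;o[:260,540:]=b
b=cv2.resize(cv2.imread("pics/w1.png")[150:290,260:400,::-1],(260,260),interpolation=cv2.INTER_CUBIC);o[280:,540:]=b
cv2.imwrite("pics/fin.png",o[:,:,::-1])
```

```text
13.075 [0.49909626 0.11781698 0.30247532] [ 0.46302584  0.3240382  -0.21745325] 0.06414462343326599
{'at': [315.2, 198.2], 'p': 0.94} [0.4978781  0.11676841 0.212     ]
knob [241. 164.] 0.56 [0.493 0.106 0.212]
beaker [322. 175.] 0.94 [0.708 0.196 0.   ]
beaker [289. 204.] 0.92 [0.594 0.133 0.   ]
flask [302. 232.] 0.98 [0.597 0.038 0.   ]
jar [312. 265.] 0.89 [ 0.588 -0.061  0.   ]
funnel_tip [287. 173.] 0.83 [0.595 0.121 0.128]
```

View pics/fin.png

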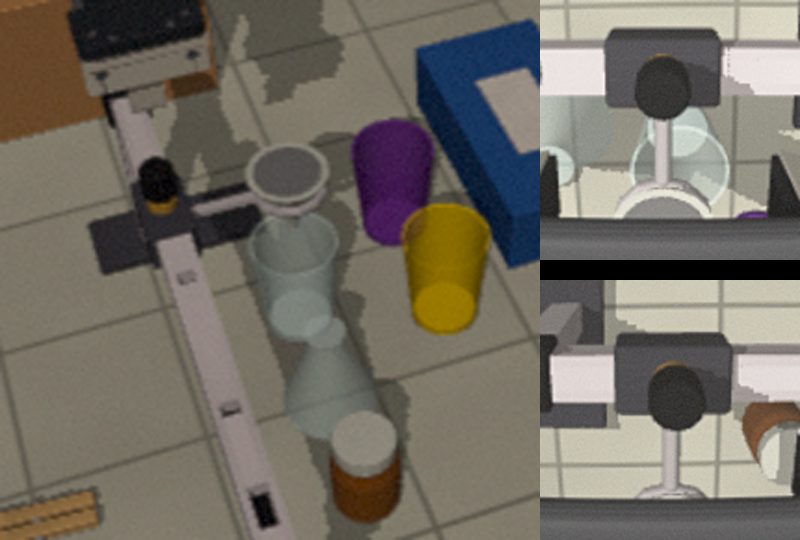

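The final view shows the knob down with the same thin brass rim as at home. The funnel tip, at y≈0.12, is over the clear beaker at 0.132, the glassware is in place and the gripper is clear. Handing in.

```bash
python3 -c "
from cell import robot
print(robot.hand_in())"
```

```text
the job is handed in; nothing more can be done
None
```

I slid the sleeve to the clear beaker and, by the camera views, the pin is fully home in the hole there. The funnel tip is about 12 mm off the beaker's centre, inside its mouth. The glassware stayed where it was, the knob is released, and the job was handed in at about 13 s; no verdict came back.

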